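# Charge the grinding jar with a scoop

### The job

Use the hand scoop to gather the three ceramic grinding balls from the steel tray and tip all of them into the open steel grinding jar; the gripper itself must not touch the balls. Then lay the scoop down flat, open side up, on the worktop or in the empty tray and let go of it. Leave the jar standing where it is and do not disturb the vials, pen and tape roll.

Things in the scene. Friction and masses are not known exactly. Their poses are not given: they have to be found in the camera images.
- scoop: Loose steel scoop, 0.15 kg. Origin: centre of the underside of its flat 80 x 72 mm pan; x points to the open front lip, z up. Floor 2 mm thick, bevelled at the lip, whose corners are cut off (10 mm). Side walls at y = +-35 mm: 22 mm high from x = -40 to -5, then sloping down to nothing at x = +30. Back wall 26 mm high. A black rubber handle (14 mm thick along y, 20 wide) rises backwards from it at 70 degrees to x = -71, z = 110.
- scoop_lip (a point): Middle of the scoop's front lip, on the underside: at x = +40, y = 0, z = 0 mm in the scoop's frame (same axes).
- scoop_grip (a point): The place to grip the handle, with the fingers on its two flat sides (closing along the scoop's y, 14 mm wide): at x = -59, y = 0, z = +75 mm in the scoop's frame; the handle goes on about 30 mm above it.
- tray: Low oblong stainless tray, fixed, outside 240 x 94 mm, walls 25 mm high with a bead up to 28 mm. Origin: centre of its underside; x along its length, y across. Inner floor 230 x 84 mm, 3 mm above the origin; inner walls vertical, corners cut off at 45 degrees (13 mm legs). The balls begin in its +x half; the -x half is empty and has room for the scoop's pan.
- jar: Open round thick-walled steel grinding jar, 0.95 kg, standing free on the worktop. Outside 112 mm diameter, 70 mm high; mouth 96 mm diameter, inside depth 62 mm. Origin: centre of its underside, z up.
- ball_1_center (a point): Centre of a white ceramic grinding ball, 20 mm diameter, 30 g, polished, which lies loose in the tray and rolls easily.
- ball_2_center (a point): Centre of a white ceramic grinding ball, 20 mm diameter, 30 g, polished, which lies loose in the tray and rolls easily.
- ball_3_center (a point): Centre of a white ceramic grinding ball, 20 mm diameter, 30 g, polished, which lies loose in the tray and rolls easily.
- ball_1: The same ball's body; its origin is a point on its surface that turns with it: use the centre instead.
- ball_2: The same ball's body; its origin is a point on its surface that turns with it: use the centre instead.
- ball_3: The same ball's body; its origin is a point on its surface that turns with it: use the centre instead.
- vial_1: Bystander: small glass sample vial with white cap, 24 mm diameter, 58 mm high, standing; origin at the centre of its underside. Leave it where it is.
- vial_2: Bystander: small glass sample vial with black cap, 24 mm diameter, 58 mm high, standing; origin at the centre of its underside. Leave it where it is.
- marker_1: Bystander: marker pen with a black cap, lying flat, 130 x 14 x 16 mm; origin at the centre of its underside. Leave it where it is.
- parafilm_roll: Bystander: roll of paper tape lying flat, 72 mm diameter, 24 mm high; origin at the centre of its underside. Leave it where it is.

How it is judged:
By the outcome, as a careful person would: the job done as asked, in the order asked, and still so for the second after the job is handed in, with the robot touching nothing.
It also fails if it takes over 67 s, if anything falls off the work surface, if the arm or the gripper's body presses on something with over 40 N, if the wrist force passes 120 N, or if a joint passes its speed limit or range.

### The arm

A 7-joint arm with a two-finger parallel gripper is mounted at the origin on a cart in front of the work surface, level with it; the furniture and walls round the work are solid. World frame = base frame: x ahead of the robot, y to its left, z up, the work surface at z = 0. Lengths are in m, angles in rad, forces in N, time in s.
With the tool pointing down it reaches from about 0.4 to 0.875 m from the base axis. Payload 19.3 kg.
Tool frame: the origin (TCP) lies between the finger pads; the fingertips stand 17 mm ahead of it and the grasp point (between the pads) lies 2 mm behind it (bot.finger_overhang is the distance from the TCP to the fingertips, in m); z points along the fingers, y is the line along which they close (so a half turn about z gives the same grasp; the last joint's range is limited). The gripper opens to 85 mm and grips with 20 to 120 N. Pads are 22 mm wide; open, the fingers measure 114 mm over their backs; the gripper's body (76 mm by 85 mm) begins 54 mm behind the grasp point. The pads swing forward as they close: fully open they stand 13 mm farther back than shut.
Start: joints at [-0.07, 0.521, -0.036, 1.599, 0.021, 1.021, -0.113], TCP at [0.625, -0, 0.248] pointing down, gripper open.
Joint ranges: [-2.91, 2.91], [-0.3, 2.13], [-1.5, 1.42], [0.17, 2.43], [-1.26, 4.41], [0.16, 1.93], [-2.52, 2.52]. Speed limits (rad/s): [1.89, 1.89, 2.39, 2.39, 3.01, 3.01, 3.01].

### API

Orientations are given as [roll, pitch, yaw] about the fixed x, y, z axes, in that order (R = Rz(yaw) Ry(pitch) Rx(roll)).
In Python, from workcell import observe, grab_frame, bot gives the robot as it stands.
- The arm moves only by the shell command python3 -m crank 'ROWS' [FORCE]. ROWS is a JSON object of lists of equal length, an entry for each row: "linear": the shift along the world's x, y, z each as a share of 0.25 m, from -1 to 1, a list of three; "delta_rot": the turn, a rotation vector about the world's x, y, z each as a share of 30 degrees, from -1 to 1, a list of three; "fingers": the opening, from -1 (shut) to 1 (fully open). In form: {"linear": [[dx, dy, dz], ...], "delta_rot": [[rx, ry, rz], ...], "fingers": [fingers, ...]}. A call has 1 to 5 rows; each row is the pose to reach, as a shift and turn from the pose commanded when the call began; what a row does not reach only later rows make up. A row lasts 1/10 s, in which the tool goes at most 50 mm and 8.59 degrees, less where a joint would pass 70% of its speed; a pose out of reach is approached as far as the arm can. A call with a number of a shift or a turn outside -1 to 1 is refused whole. A call with a gripper value outside its range is refused whole. The fingers move at their own pace and stop on an object; FORCE is the grip in N (left out, the last holds). Time passes only in rows, so rows that repeat a pose let the fingers close. It gives the time, the measured TCP pose, the force, the opening and the grip force at its end, in the units of the state.
- observe(): the state, without advancing time (a new reading comes with each control period).
- grab_frame(name): name is "scene" or "side" or "wrist"; returns a dict with "image" (420x560x3 uint8, red, green, blue), "mtx" (3x3 intrinsics, pixels), "xyz" and "orientation" of the camera in the world. Camera axes: x right, y down, z forward; pixel columns grow to the right and rows downward; lengths in m; the calibration is good to about 2 mm. A picture is of the moment at which its call begins. There is no depth.
- bot.job_done(): hands the job in; it is judged then, once.
The state is a dict: "clock": time; "qpos": joint angles; "qd": joint speeds; "joint_efforts": joint torques, N m; "position": TCP position; "tool_rot": TCP orientation; "force": force on the tool from outside, world axes, zero at the start; "moment": the same for the moment, N m; "grip_width": finger opening in m; "finger_force": force on a finger pad.
Only numpy, scipy, OpenCV 4.12 (cv2) and the standard library are available. Lean on these libraries where they do the work, as an engineer would, in place of code of your own. Each camera call takes 0.05 s, during which the arm holds its last target. There are 200 camera calls.

## Working session

There is one attempt and no reset: what is moved stays moved. The work goes in short steps, Python scripts to look and compute and a shell command to move; the robot and the scene stay as the last step left them, time stands still between calls to the robot, and variables do not carry over. Pictures are saved under pics/ and viewed, at most 10 in all, crops included, and the job is handed in when it is done.

```bash
ls; mkdir -p pics; python3 - <<'E'
from workcell import observe, grab_frame, bot
import cv2,pickle
print(observe())
for n in ["scene","side"]:
    f=grab_frame(n); pickle.dump(f,open(f"{n}.pkl","wb")); cv2.imwrite(f"pics/{n}1.png",f["image"][:,:,::-1]); print(n,f["mtx"],f["xyz"],f["orientation"])
E
```

```text
pics
{'clock': 0.0, 'qpos': array([-0.07020047,  0.52202976, -0.03630185,  1.60001088,  0.02118262,
        1.02108568, -0.1128131 ]), 'qd': array([-0.00025617, -0.00034323,  0.00016522, -0.0001876 ,  0.00016314,
       -0.00047726, -0.00115399]), 'joint_efforts': array([-4.24098413e-03, -9.27110124e+01,  1.97758444e+00, -3.69928443e+01,
        1.76317629e-02,  8.19846697e-03, -6.58496788e-05]), 'position': array([ 6.24680396e-01, -4.55403718e-05,  2.47715156e-01]), 'tool_rot': array([-3.14044611e+00,  7.98015486e-05,  1.57074258e+00]), 'force': array([-0.23352391,  0.99878299,  0.62008368]), 'moment': array([ 0.00954653, -0.01350484, -0.00143495]), 'finger_force': 0.0, 'grip_width': 0.0852970994155872}
scene [[450.87448168   0.         278.57734968]
 [  0.         450.87448168 210.62865887]
 [  0.           0.           1.        ]] [ 0.12793288 -0.57256162  0.62453974] [-2.19450233e+00 -1.96329345e-03 -5.55915391e-01]
side [[458.55231025   0.         279.22397994]
 [  0.         458.55231025 206.22832185]
 [  0.           0.           1.        ]] [-0.06791078  0.89986868  0.69028289] [-2.09471233e+00 -2.17708472e-04 -2.52804934e+00]
```

View pics/scene1.png

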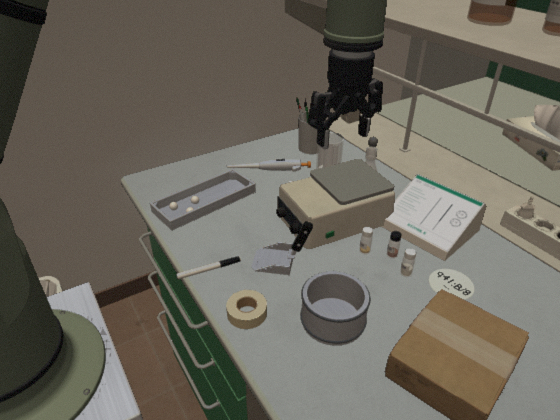

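View pics/side1.png

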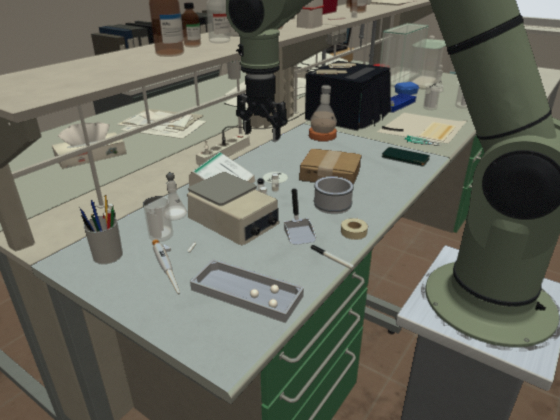

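The scene view shows the tray at (205,198) with balls near (174,206), (194,200) and (190,212). It also shows the scoop pan at (272,259) with its handle top near (308,227), and the jar at (335,305). The side view shows the tray at (246,288), the balls near (255,293), (275,289) and (272,303), the scoop at (298,230) and the jar at (333,193).

```bash
cat > h.py <<'E'
import numpy as np, cv2, pickle
from scipy.spatial.transform import Rotation as R
def ray(f,u,v):
    d=np.linalg.inv(f["mtx"])@[u,v,1.]; return np.array(f["xyz"]), R.from_euler("xyz",f["orientation"]).as_matrix()@d
def onz(f,u,v,z):
    o,d=ray(f,u,v); return o+d*(z-o[2])/d[2]
def tri(f,p,g,q):
    o1,d1=ray(f,*p);o2,d2=ray(g,*q);d1/=np.linalg.norm(d1);d2/=np.linalg.norm(d2)
    A=np.stack([d1,-d2],1);s=np.linalg.lstsq(A,o2-o1,rcond=None)[0]
    a,b=o1+s[0]*d1,o2+s[1]*d2; return (a+b)/2,np.linalg.norm(a-b)
def proj(f,P):
    c=R.from_euler("xyz",f["orientation"]).as_matrix().T@(np.array(P)-f["xyz"]); p=f["mtx"]@c; return p[:2]/p[2]
E
python3 - <<'E'
from h import *
np.set_printoptions(precision=3,suppress=True)
a=pickle.load(open("scene.pkl","rb"));b=pickle.load(open("side.pkl","rb"))
for f,n,(x0,y0,x1,y1) in [(a,"scene",(140,160,270,230)),(b,"side",(185,255,310,320))]:
    im=f["image"].astype(int); hsv=cv2.cvtColor(f["image"],cv2.COLOR_RGB2HSV)
    m=((im[:,:,0]>185)&(im[:,:,2]>140)).astype(np.uint8); m[:y0]=0;m[y1:]=0;m[:,:x0]=0;m[:,x1:]=0
    k,_,st,ce=cv2.connectedComponentsWithStats(m)
    for i in range(1,k):
        if st[i,4]>8: print(n,"ball",ce[i],st[i,4],onz(f,*ce[i],.013))
print("jar rim", tri(a,(335,291),b,(334,187)))
print("tray scene corners z.028",[onz(a,*p,.028)[:2] for p in [(152,206),(165,223),(256,188),(237,173)]])
print("tray side",[onz(b,*p,.028)[:2] for p in [(192,285),(205,265),(301,289),(287,314)]])
print("scoop pan", onz(a,274,260,0),onz(b,300,232,0))
print("handle top", tri(a,(305,229),b,(295,192)))
A=cv2.resize(a["image"][220:290,235:335],None,fx=4,fy=4,interpolation=2)
B=cv2.resize(b["image"][185:255,260:360],None,fx=4,fy=4,interpolation=2)
C=cv2.resize(a["image"][160:230,145:265],None,fx=10/3,fy=4,interpolation=2)
D=cv2.resize(b["image"][255:325,190:310],None,fx=10/3,fy=4,interpolation=2)
cv2.imwrite("pics/c1.png",np.vstack([np.hstack([A,B]),np.hstack([C,D])])[:,:,::-1])
E
```

```text
scene ball [189.091 208.818] 11 [0.404 0.265 0.013]
side ball [274.391 287.217] 23 [0.405 0.247 0.013]
side ball [254.    291.321] 28 [0.434 0.285 0.013]
side ball [272.741 301.593] 27 [0.38  0.288 0.013]
jar rim (array([ 0.49 , -0.167,  0.069]), np.float64(0.007683674871325035))
tray scene corners z.028 [array([0.329, 0.299]), array([0.331, 0.222]), array([0.569, 0.24 ]), array([0.563, 0.327])]
tray side [array([0.549, 0.361]), array([0.575, 0.291]), array([0.343, 0.233]), array([0.324, 0.315])]
scoop pan [0.487 0.021 0.   ] [0.492 0.006 0.   ]
handle top (array([ 0.529, -0.026,  0.097]), np.float64(0.004352387292870798))
```

View pics/c1.png

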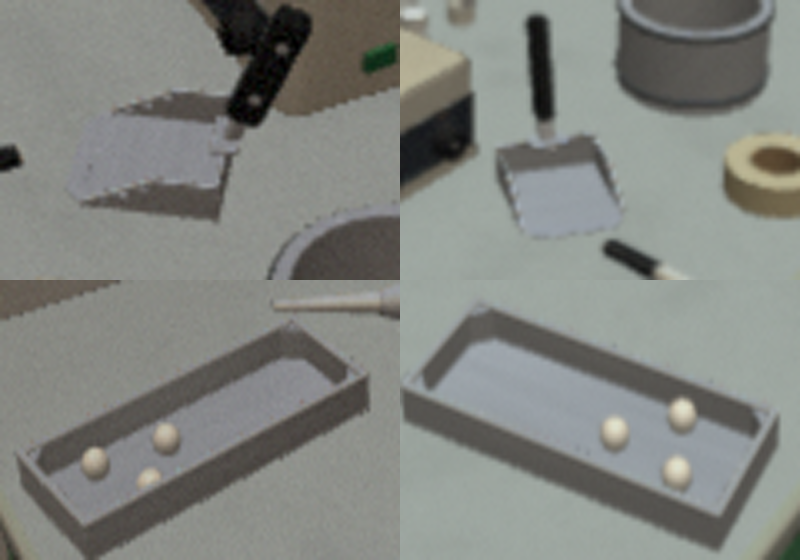

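Upper row: the scoop lies upright with its lip towards the tray side, and the black handle rises away from it. Lower row: the tray with three separate balls at side pixels (254,293), (275,288) and (273,303). I'll triangulate these next.

```bash
python3 - <<'E'
from h import *
np.set_printoptions(precision=4,suppress=True)
a=pickle.load(open("scene.pkl","rb"));b=pickle.load(open("side.pkl","rb"))
S=lambda x,y:(235+x/4,220+y/4); T=lambda x,y:(260+(x-400)/4,185+y/4)
U=lambda x,y:(145+x*.3,160+(y-280)/4); V=lambda x,y:(190+(x-400)*.3,255+(y-280)/4)
def t(n,p,q): r=tri(a,p,b,q); print(n,*r)
t("lip",S(75,153),T(570,236))
t("htop",S(295,15),T(538,18)); t("hbot",S(245,118),T(543,115))
for n,p,q in [("b far",(95,461),(677,472)),("b2",(165,437),(614,432))]: t(n,U(*p),V(*q))
for n,p,q in [("c near-L",(20,458),(720,515)),("c",(85,525),(777,415)),("c",(367,380),(480,305)),("c",(292,325),(403,383))]:t(n,U(*p),V(*q))
for q in [(614,432),(682,414),(677,472)]: print("ball side z",onz(b,*V(*q),.013))
for f,c in [(a,(335,291)),(b,(334,187))]:
    print("jar",onz(f,*c,.07))
# other things
t("vial w",(367,231),(275,174)) 
print("box corner top", tri(a,(278,196),b,(248,235)))
print("pen",onz(a,180,274,.008),onz(a,238,262,.008),"roll",onz(a,246,303,.024),"jar rim pts",[onz(a,*p,.07)[:2] for p in [(302,290),(369,290),(335,274),(335,314)]])
E
```

```text
lip [ 0.4555  0.0492 -0.0011] 0.000951636530879346
htop [ 0.5346 -0.0271  0.1054] 0.0018471640237571994
hbot [ 0.5186 -0.0129  0.0396] 0.0009271492020706442
b far [0.3761 0.2931 0.0156] 0.0015620425653357782
b2 [0.4287 0.291  0.0155] 0.00039942325760199224
c near-L [0.3296 0.3117 0.024 ] 0.0012140903915733255
c [0.3436 0.2252 0.0246] 0.002775279735766933
c [0.5768 0.2602 0.0216] 0.00372185187883968
c [0.5626 0.3492 0.024 ] 0.0038332089446877866
ball side z [0.4303 0.2888 0.013 ]
ball side z [0.4021 0.2503 0.013 ]
ball side z [0.3769 0.291  0.013 ]
jar [ 0.494  -0.1659  0.07  ]
jar [ 0.4841 -0.1616  0.07  ]
vial w [ 0.6358 -0.0856  0.0935] 0.014099400351989257
box corner top (array([0.5675, 0.1476, 0.048 ]), np.float64(0.02114543660138788))
pen [0.3049 0.0756 0.008 ] [0.4176 0.0468 0.008 ] roll [ 0.3721 -0.0723  0.024 ] jar rim pts [array([ 0.4479, -0.1346]), array([ 0.5444, -0.1943]), array([ 0.5193, -0.1332]), array([ 0.4631, -0.206 ])]
```

```bash
python3 -m crank '{"linear":[[-0.391,-0.078,-0.15],[-0.391,-0.078,-0.311],[-0.391,-0.078,-0.311],[-0.391,-0.078,-0.311],[-0.391,-0.078,-0.311]],"delta_rot":[[0,0,0.3],[0,0,0.6],[0,0,0.9],[0,0,1],[0,0,1]],"fingers":[0,0,0,0,0]}' 60
python3 -m crank '{"linear":[[0,0,0],[0,0,0],[0,0,0],[0,0,0]],"delta_rot":[[0,0,0.3],[0,0,0.533],[0,0,0.533],[0,0,0.533]],"fingers":[0,0,0,0]}'
python3 - <<'E'
from h import *
from workcell import grab_frame
np.set_printoptions(precision=4,suppress=True)
f=grab_frame("wrist");pickle.dump(f,open("w.pkl","wb"));cv2.imwrite("pics/w1.png",f["image"][:,:,::-1])
print(f["xyz"],f["orientation"])
for n,P in dict(grip=(.5268,-.0195,.075),top=(.5346,-.0271,.108),lip=(.4555,.0492,0)).items(): print(n,proj(f,P))
E
```

```text
clock: 0.6
position: [0.5268, -0.0198, 0.1701]
tool_rot: [-3.141, -0.001, 2.095]
force: [0.8, 0.1, 0.1]
grip_width: 0.0431
finger_force: 0.0
clock: 1.0
position: [0.5276, -0.0196, 0.1707]
tool_rot: [3.141, 0.0, 2.368]
force: [-0.4, 0.1, -0.3]
grip_width: 0.0422
finger_force: 0.0
[0.4779 0.0282 0.295 ] [2.8678 0.0019 0.7973]
grip [282.9155 217.912 ]
top [282.9299 251.2316]
lip [282.1773  77.051 ]
```

View pics/w1.png

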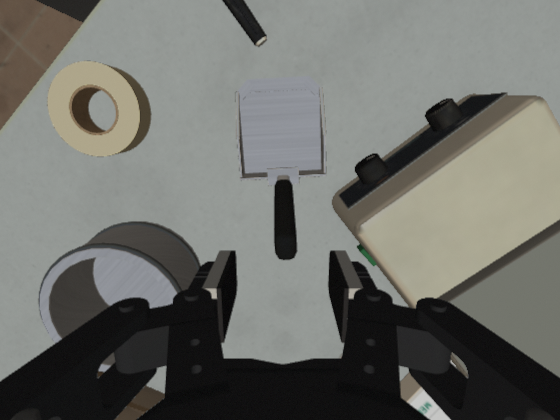

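The wrist view shows the scoop lip mid at (281,80), the handle top at (286,255) and the scale edge close on the right at (340,215). The alignment fits within about 1 mm, so I'll narrow the fingers and go down.

```bash
python3 -m crank '{"linear":[[0,0,0],[0,0,0],[0,0,-0.15],[0,0,-0.3],[0,0,-0.371]],"delta_rot":[[0,0,0],[0,0,0],[0,0,0],[0,0,0],[0,0,0]],"fingers":[-0.42,-0.42,-0.42,-0.42,-0.42]}'
python3 -m crank '{"linear":[[0,0,0],[0,0,0],[0,0,0],[0,0,0],[0,0,0]],"delta_rot":[[0,0,0],[0,0,0],[0,0,0],[0,0,0],[0,0,0]],"fingers":[-0.42,-1,-1,-1,-1]}' 90
python3 -m crank '{"linear":[[0,0,0],[0,0,0],[0,0,0.05],[0,0,0.1],[0,0,0.12]],"delta_rot":[[0,0,0],[0,0,0],[0,0,0],[0,0,0],[0,0,0]],"fingers":[-1,-1,-1,-1,-1]}'
python3 - <<'E'
from h import *
from workcell import grab_frame
f=grab_frame("scene");g=grab_frame("wrist")
cv2.imwrite("pics/g1.png",np.hstack([cv2.resize(f["image"][190:310,200:360],(533,400)),g["image"][:400,160:400]])[:,:,::-1])
E
```

```text
clock: 1.55
position: [0.5261, -0.0195, 0.0753]
tool_rot: [-3.14, -0.002, 2.372]
force: [0.3, -1.5, -0.3]
grip_width: 0.025
finger_force: 0.0
clock: 2.05
position: [0.5276, -0.0196, 0.0786]
tool_rot: [3.141, 0.001, 2.373]
force: [-0.3, -0.2, -2.1]
grip_width: 0.0126
finger_force: 87.4
clock: 2.55
position: [0.5279, -0.0195, 0.1096]
tool_rot: [3.14, 0.001, 2.373]
force: [0.1, -0.4, -1.2]
grip_width: 0.0127
finger_force: 87.5
```

View pics/g1.png

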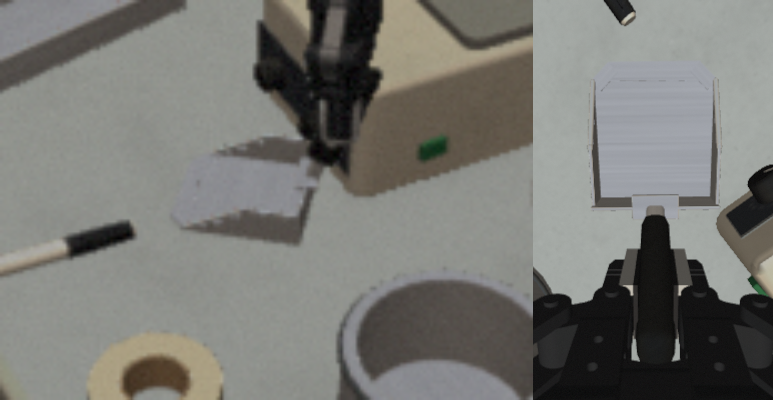

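The scoop is held level and straight, with its pan visible at (245,195) in the crop and clear of the bench. Next I'll move above the empty half of the tray.

```bash
python3 -m crank '{"linear":[[0,0,0.1],[0,0,0.25],[0,0,0.4],[0,0,0.4]],"delta_rot":[[0,0,0],[0,0,0],[0,0,0],[0,0,0]],"fingers":[-1,-1,-1,-1]}'
python3 -m crank '{"linear":[[0,0.13,0],[0.02,0.28,0],[0.05,0.45,0],[0.08,0.6,0],[0.09,0.65,0]],"delta_rot":[[0,0,0.2],[0,0,0.45],[0,0,0.7],[0,0,0.9],[0,0,1]],"fingers":[-1,-1,-1,-1,-1]}'
python3 -m crank '{"linear":[[0.02,0.15,0],[0.04,0.3,0],[0.06,0.45,0],[0.08,0.6,0],[0.093,0.65,0]],"delta_rot":[[0,0,0.2],[0,0,0.4],[0,0,0.6],[0,0,0.76],[0,0,0.76]],"fingers":[-1,-1,-1,-1,-1]}'
python3 -m crank '{"linear":[[0,0,-0.1],[0,0,-0.2],[0,0,-0.2],[0,0,-0.2]],"delta_rot":[[0,0,0],[0,0,0],[0,0,0],[0,0,0]],"fingers":[-1,-1,-1,-1]}'
python3 - <<'E'
from h import *
from workcell import grab_frame
np.set_printoptions(precision=4,suppress=True)
g=grab_frame("wrist");pickle.dump(g,open("w2.pkl","wb"));cv2.imwrite("pics/w2.png",g["image"][:,:,::-1])
c=np.array([.4532,.2866]);t=np.radians(188.8);e=np.array([np.cos(t),np.sin(t)]);n=np.array([-e[1],e[0]])
for s in [(-.12,-.047),(.12,-.047),(.12,.047),(-.12,.047)]: print("corner",s,proj(g,[*(c+e*s[0]+n*s[1]),.028]))
E
```

```text
clock: 3.05
position: [0.5291, -0.0195, 0.2118]
tool_rot: [3.137, 0.004, 2.373]
force: [-0.0, 0.7, -2.6]
grip_width: 0.0125
finger_force: 88.0
clock: 3.55
position: [0.5494, 0.1472, 0.207]
tool_rot: [3.14, -0.001, 2.905]
force: [-0.7, -0.5, -0.9]
grip_width: 0.0132
finger_force: 87.8
clock: 4.05
position: [0.572, 0.3091, 0.2067]
tool_rot: [3.14, -0.001, -2.982]
force: [-1.2, -0.5, -1.7]
grip_width: 0.013
finger_force: 87.9
clock: 4.45
position: [0.573, 0.3049, 0.1577]
tool_rot: [-3.141, -0.001, -2.989]
force: [-0.1, -0.6, -0.5]
grip_width: 0.0124
finger_force: 87.9
corner (-0.12, -0.047) [342.398 205.471]
corner (0.12, -0.047) [ 361.5041 -182.4654]
corner (0.12, 0.047) [ 204.3504 -181.9893]
corner (-0.12, 0.047) [223.5938 205.4935]
```

View pics/w2.png

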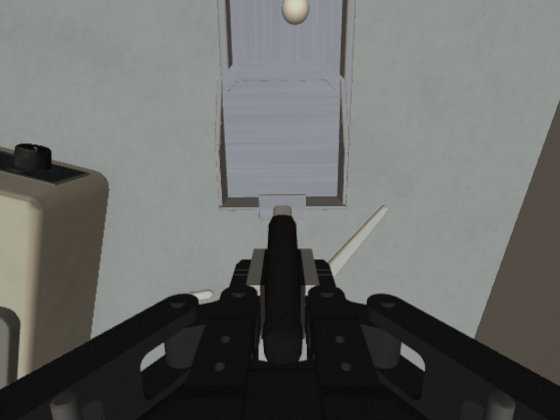

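The wrist view shows the held pan at columns 219–347 (centre 283), the tray side edges near columns 220 and 354 at row 30, and one ball at (295,10). The tray centre appears a few pixels right of the scoop's, so I'll measure its edges.

```bash
python3 - <<'E'
from h import *
np.set_printoptions(precision=4,suppress=True)
g=pickle.load(open("w2.pkl","rb"));im=cv2.cvtColor(g["image"],cv2.COLOR_RGB2GRAY).astype(float)
print(g["mtx"])
c=np.array([.4532,.2866]);t=np.radians(188.8);e=np.array([np.cos(t),np.sin(t)]);n=np.array([-e[1],e[0]])
for v in (15,35,55,68):
    r=im[v-3:v+4].mean(0); print(v,"L",r[212:238].astype(int),"R",r[332:360].astype(int))
    for u in (219.5,354.5):
        P=onz(g,u,v,.028)[:2]-c; print("   e,n mm",1e3*P@e,1e3*P@n)
for u,v in [(219,207),(347,207),(227,80),(340,80)]:
    P=onz(g,u,v,.0795)[:2]-c; print("scoop e,n",1e3*P@e,1e3*P@n)
E
```

```text
[[332.4339   0.     282.2355]
 [  0.     332.4339 208.836 ]
 [  0.       0.       1.    ]]
15 L [145 145 145 145 145 139 127 140 142 142 144 143 137 117  84  61  59  68
 104 138 140 139 139 139 139 139] R [142 142 140 139 140 141 142 141 142 129  70  60  61  61  79 119 137 141
 142 143 144 141 131 130 146 147 147 147]
   e,n mm 14.685328406899888 43.33208174623072
   e,n mm 14.554821903250772 -48.856746735216284
35 L [143 143 143 144 144 144 139 127 140 142 143 144 142 136 116  79  61  59
  72 110 139 141 141 140 140 140] R [142 141 140 139 140 142 141 141 131  87  60  61  61  74 115 136 141 142
 143 144 141 132 130 147 146 145 146 146]
   e,n mm 2.3031675528025075 43.96733811265911
   e,n mm 2.1812451481333133 -49.5657013004937
55 L [144 145 145 145 146 146 146 140 127 141 142 143 144 142 136 113  74  61
  60  76 117 140 142 143 141 141] R [140 140 139 139 141 141 140 136 106  60  61  61  71 109 134 142 142 143
 145 141 134 130 148 148 148 148 147 146]
   e,n mm -10.445592603662387 44.62140254849488
   e,n mm -10.558361918546092 -50.29562788263795
68 L [147 146 146 147 147 146 146 144 137 132 142 142 144 144 141 133 116 107
 123 134 141 143 143 144 144 143] R [142 141 140 141 142 140 140 128  73  61  61  64  85 124 139 141 142 144
 143 137 130 147 147 147 148 148 148 149]
   e,n mm -18.93666256295862 45.05702976356589
   e,n mm -19.043158415466166 -50.78177148775628
scoop e,n -107.24885468401905 40.41619093029495
scoop e,n -107.26380897660293 -40.440332060132796
scoop e,n -32.05125316213381 31.95442879914066
scoop e,n -32.118310362697315 -32.59259831571349
```

```bash
python3 -m crank '{"linear":[[0,0.009,-0.1],[0,0.009,-0.2],[0,0.009,-0.26],[0,0.009,-0.275],[0,0.009,-0.275]],"delta_rot":[[0,0,0],[0,0,0],[0.01,-0.066,0],[0.01,-0.066,0],[0.01,-0.066,0]],"fingers":[-1,-1,-1,-1,-1]}'
python3 -m crank '{"linear":[[0,0,0],[0,0,-0.008],[0,0,-0.016],[0,0,-0.018],[0,0,-0.018]],"delta_rot":[[0,0,0],[0,0,0],[0,0,0],[0,0,0],[0,0,0]],"fingers":[-1,-1,-1,-1,-1]}'
```

```text
clock: 5.0
position: [0.5733, 0.3078, 0.09]
tool_rot: [-3.142, 0.035, -2.988]
force: [-0.4, 0.1, -1.4]
grip_width: 0.0127
finger_force: 87.9
clock: 5.5
position: [0.5731, 0.3077, 0.0846]
tool_rot: [-3.141, 0.035, -2.988]
force: [0.1, 0.0, -1.0]
grip_width: 0.013
finger_force: 87.9
```

```bash
python3 -m crank '{"linear":[[0,0,-0.004],[0,0,-0.004],[0,0,-0.004],[0,0,-0.004]],"delta_rot":[[0,0,0],[0,0,0],[0,0,0],[0,0,0]],"fingers":[-1,-1,-1,-1]}'
python3 -m crank '{"linear":[[0,0,-0.004],[0,0,-0.004],[0,0,-0.004],[0,0,-0.004]],"delta_rot":[[0,0,0],[0,0,0],[0,0,0],[0,0,0]],"fingers":[-1,-1,-1,-1]}'
python3 -m crank '{"linear":[[0,0,-0.004],[0,0,-0.004],[0,0,-0.004],[0,0,-0.004]],"delta_rot":[[0,0,0],[0,0,0],[0,0,0],[0,0,0]],"fingers":[-1,-1,-1,-1]}'
```

```text
clock: 5.9
position: [0.5734, 0.3078, 0.084]
tool_rot: [3.142, 0.036, -2.988]
force: [1.3, -0.1, 5.5]
grip_width: 0.0128
finger_force: 88.9
clock: 6.3
position: [0.5738, 0.3079, 0.0835]
tool_rot: [3.141, 0.037, -2.989]
force: [2.7, -1.5, 11.7]
grip_width: 0.0125
finger_force: 89.8
clock: 6.7
position: [0.5742, 0.3081, 0.0829]
tool_rot: [3.141, 0.038, -2.989]
force: [3.9, -0.5, 16.3]
grip_width: 0.0131
finger_force: 90.6
```

```bash
python3 -m crank '{"linear":[[-0.02,-0.003,0.006],[-0.04,-0.006,0.006],[-0.06,-0.009,0.006],[-0.08,-0.012,0.006],[-0.1,-0.015,0.006]],"delta_rot":[[0,0,0],[0,0,0],[0,0,0],[0,0,0],[0,0,0]],"fingers":[-1,-1,-1,-1,-1]}'
python3 -m crank '{"linear":[[-0.02,-0.003,0],[-0.04,-0.006,0],[-0.06,-0.009,0],[-0.08,-0.012,0],[-0.1,-0.015,0]],"delta_rot":[[0,0,0],[0,0,0],[0,0,0],[0,0,0],[0,0,0]],"fingers":[-1,-1,-1,-1,-1]}'
python3 -m crank '{"linear":[[-0.02,-0.003,0],[-0.04,-0.006,0],[-0.06,-0.009,0],[-0.08,-0.012,0],[-0.1,-0.015,0]],"delta_rot":[[0,0,0],[0,0,0],[0,0,0],[0,0,0],[0,0,0]],"fingers":[-1,-1,-1,-1,-1]}'
python3 - <<'E'
from h import *
from workcell import grab_frame
g=grab_frame("wrist");cv2.imwrite("pics/w3.png",g["image"][:230,160:400,::-1])
E
```

```text
clock: 7.2
position: [0.5494, 0.3046, 0.0842]
tool_rot: [3.14, 0.038, -2.989]
force: [6.4, 1.9, 10.1]
grip_width: 0.0128
finger_force: 89.0
clock: 7.7
position: [0.5244, 0.301, 0.0842]
tool_rot: [3.14, 0.039, -2.989]
force: [7.2, 2.3, 9.9]
grip_width: 0.0131
finger_force: 89.1
clock: 8.2
position: [0.4994, 0.2973, 0.0842]
tool_rot: [3.14, 0.039, -2.989]
force: [7.8, 2.0, 10.2]
grip_width: 0.0125
finger_force: 89.1
```

View pics/w3.png

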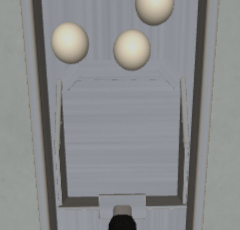

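The wrist view shows the pan centred in the tray with all three balls ahead of the lip, at crop pixels (70,43), (132,49) and (154,5). I'll keep pushing.

```bash
python3 -m crank '{"linear":[[-0.02,-0.003,0],[-0.04,-0.006,0],[-0.06,-0.009,0],[-0.08,-0.012,0],[-0.1,-0.015,0]],"delta_rot":[[0,0,0],[0,0,0],[0,0,0],[0,0,0],[0,0,0]],"fingers":[-1,-1,-1,-1,-1]}'
python3 -m crank '{"linear":[[-0.02,-0.003,0],[-0.035,-0.005,0],[-0.05,-0.008,0],[-0.065,-0.01,0],[-0.08,-0.012,0]],"delta_rot":[[0,0,0],[0,0,0],[0,0,0],[0,0,0],[0,0,0]],"fingers":[-1,-1,-1,-1,-1]}'
python3 -m crank '{"linear":[[-0.012,-0.002,0],[-0.024,-0.004,0],[-0.036,-0.006,0],[-0.036,-0.006,0]],"delta_rot":[[0,0,0],[0,0,0],[0,0,0],[0,0,0]],"fingers":[-1,-1,-1,-1]}'
python3 - <<'E'
from h import *
from workcell import grab_frame
g=grab_frame("wrist");cv2.imwrite("pics/w4.png",g["image"][:230,160:400,::-1])
E
```

```text
clock: 8.75
position: [0.4745, 0.2936, 0.0842]
tool_rot: [3.14, 0.039, -2.989]
force: [7.8, 1.4, 10.5]
grip_width: 0.0125
finger_force: 89.5
clock: 9.25
position: [0.4546, 0.2906, 0.0842]
tool_rot: [3.14, 0.039, -2.989]
force: [7.7, 1.3, 11.7]
grip_width: 0.0131
finger_force: 89.5
clock: 9.65
position: [0.4454, 0.2892, 0.0842]
tool_rot: [3.14, 0.039, -2.988]
force: [7.0, 2.3, 10.3]
grip_width: 0.0128
finger_force: 89.3
```

View pics/w4.png

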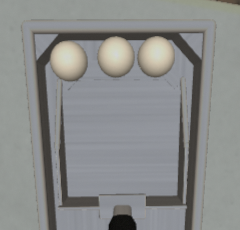

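All three balls are ahead of or on the lip against the end wall, at crop pixels (68,60), (116,56) and (156,56). The wall is about 1 cm further, so I'll creep to it.

```bash
python3 -m crank '{"linear":[[-0.01,-0.0015,0],[-0.02,-0.003,0],[-0.02,-0.003,0]],"delta_rot":[[0,0,0],[0,0,0],[0,0,0]],"fingers":[-1,-1,-1]}'
python3 -m crank '{"linear":[[-0.004,-0.001,0],[-0.008,-0.0015,0],[-0.008,-0.0015,0]],"delta_rot":[[0,0,0],[0,0,0],[0,0,0]],"fingers":[-1,-1,-1]}'
python3 - <<'E'
from h import *
from workcell import grab_frame
g=grab_frame("wrist");cv2.imwrite("pics/w5.png",g["image"][:230,160:400,::-1])
E
```

```text
clock: 10.0
position: [0.4405, 0.2885, 0.0842]
tool_rot: [3.14, 0.039, -2.989]
force: [7.9, 1.9, 9.7]
grip_width: 0.0128
finger_force: 89.5
clock: 10.3
position: [0.4388, 0.2882, 0.0842]
tool_rot: [3.14, 0.039, -2.989]
force: [7.8, 1.5, 10.4]
grip_width: 0.0125
finger_force: 89.5
```

View pics/w5.png

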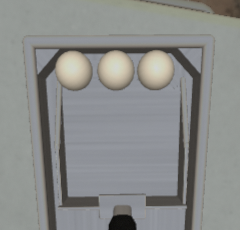

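The balls have ridden over the lip onto the pan, at rows near 70. I have one picture left, so from here I'll use masks. I'll creep until the lip touches the wall.

```bash
cat >> h.py <<'E'
def balls(name="wrist",y1=235):
    from workcell import grab_frame
    g=grab_frame(name); im=g["image"].astype(int)
    m=((im[:,:,0]>165)&(im[:,:,0]-im[:,:,2]>8)).astype(np.uint8); m[y1:]=0
    k,_,st,ce=cv2.connectedComponentsWithStats(m)
    print([(ce[i].round().astype(int).tolist(),st[i,:].tolist()) for i in range(1,k) if st[i,4]>60]); return g
E
python3 -m crank '{"linear":[[-0.004,-0.001,0],[-0.008,-0.0015,0],[-0.008,-0.0015,0]],"delta_rot":[[0,0,0],[0,0,0],[0,0,0]],"fingers":[-1,-1,-1]}'
python3 -m crank '{"linear":[[-0.004,-0.001,0],[-0.006,-0.001,0],[-0.006,-0.001,0]],"delta_rot":[[0,0,0],[0,0,0],[0,0,0]],"fingers":[-1,-1,-1]}'
python3 -c "from h import *;balls()"
```

```text
clock: 10.65
position: [0.4368, 0.2878, 0.0842]
tool_rot: [3.14, 0.039, -2.989]
force: [7.3, 1.7, 10.0]
grip_width: 0.0125
finger_force: 89.5
clock: 10.95
position: [0.4354, 0.2875, 0.0842]
tool_rot: [3.14, 0.039, -2.989]
force: [8.4, 2.0, 10.3]
grip_width: 0.0129
finger_force: 89.5
[([233, 75], [217, 59, 32, 33, 792]), ([275, 75], [260, 59, 31, 33, 775]), ([316, 75], [301, 59, 31, 32, 786])]
```

```bash
python3 -m crank '{"linear":[[-0.003,-0.0005,0],[-0.006,-0.001,0],[-0.006,-0.001,0]],"delta_rot":[[0,0,0],[0,0,0],[0,0,0]],"fingers":[-1,-1,-1]}'
python3 -m crank '{"linear":[[-0.003,-0.0005,0],[-0.006,-0.001,0],[-0.006,-0.001,0]],"delta_rot":[[0,0,0],[0,0,0],[0,0,0]],"fingers":[-1,-1,-1]}'
python3 -c "from h import *;balls()"
```

```text
clock: 11.3
position: [0.4348, 0.2875, 0.0846]
tool_rot: [3.139, 0.041, -2.989]
force: [13.1, 2.1, 13.0]
grip_width: 0.013
finger_force: 89.8
clock: 11.6
position: [0.4343, 0.2875, 0.085]
tool_rot: [3.139, 0.043, -2.989]
force: [18.2, 2.1, 16.0]
grip_width: 0.0131
finger_force: 90.1
[([233, 77], [218, 61, 31, 33, 778]), ([275, 76], [260, 60, 31, 33, 766]), ([315, 76], [300, 60, 31, 33, 777])]
```

```bash
python3 -m crank '{"linear":[[0.013,0.002,-0.002],[0.026,0.004,-0.004],[0.04,0.006,-0.007],[0.053,0.008,-0.01],[0.066,0.01,-0.0136]],"delta_rot":[[-0.0126,0.081,0],[-0.025,0.162,0],[-0.038,0.243,0],[-0.05,0.324,0],[-0.063,0.405,0]],"fingers":[-1,-1,-1,-1,-1]}'
python3 -c "from h import *;balls()"
python3 -m crank '{"linear":[[0.0,0,0],[0.018,0.003,-0.011],[0.036,0.0055,-0.022],[0.054,0.008,-0.033],[0.0715,0.011,-0.045]],"delta_rot":[[0,0,0],[-0.019,0.12,0],[-0.038,0.25,0],[-0.057,0.37,0],[-0.077,0.494,0]],"fingers":[-1,-1,-1,-1,-1]}'
python3 -c "from h import *;balls()"
```

```text
clock: 12.15
position: [0.4482, 0.2886, 0.0797]
tool_rot: [3.141, -0.179, -2.989]
force: [4.2, 0.2, -5.3]
grip_width: 0.0128
finger_force: 88.0
[([447, 8], [443, 0, 11, 22, 122]), ([469, 12], [453, 0, 32, 26, 547]), ([499, 49], [448, 26, 112, 38, 726]), ([238, 101], [224, 86, 30, 30, 659]), ([276, 102], [262, 87, 29, 30, 662]), ([315, 101], [301, 87, 30, 30, 667])]
clock: 12.7
position: [0.465, 0.2912, 0.0683]
tool_rot: [-3.141, -0.444, -2.988]
force: [0.4, 0.1, -2.0]
grip_width: 0.0133
finger_force: 88.3
[([340, 19], [294, 0, 108, 56, 813]), ([492, 57], [426, 37, 134, 61, 1062]), ([275, 179], [262, 166, 28, 26, 546]), ([241, 183], [227, 171, 28, 26, 552]), ([313, 183], [299, 170, 28, 27, 556])]
```

All three balls sit against the scoop's back wall at (275,179), (241,183) and (313,183). I'll lift and check where the cardboard box is before going to the jar.

```bash
python3 -m crank '{"linear":[[0,0,0.08],[0,0,0.22],[0,0,0.4],[0,0,0.56],[0,0,0.66]],"delta_rot":[[0,0,0],[0,0,0],[0,0,0],[0,0,0],[0,0,0]],"fingers":[-1,-1,-1,-1,-1]}'
python3 - <<'E'
from h import *
balls()
np.set_printoptions(precision=3,suppress=True)
a=pickle.load(open("scene.pkl","rb"));b=pickle.load(open("side.pkl","rb"))
for z in (.05,.08):print("box",z,[onz(a,*p,z)[:2] for p in [(443,294),(526,333),(389,348)]],[onz(b,*p,z)[:2] for p in [(312,150),(361,158),(352,178),(303,168)]])
E
```

```text
clock: 13.25
position: [0.4644, 0.2919, 0.2381]
tool_rot: [3.141, -0.436, -2.987]
force: [-0.2, 0.0, -1.8]
grip_width: 0.0126
finger_force: 88.3
[([187, 4], [147, 0, 74, 10, 95]), ([324, 24], [251, 0, 143, 79, 1600]), ([457, 115], [399, 74, 115, 84, 1661]), ([112, 137], [98, 104, 29, 67, 200]), ([422, 119], [409, 104, 25, 29, 411]), ([2, 135], [0, 120, 6, 32, 128]), ([276, 179], [262, 165, 29, 29, 641]), ([241, 184], [227, 170, 29, 29, 631]), ([313, 184], [299, 170, 29, 28, 636])]
box 0.05 [array([ 0.662, -0.256]), array([ 0.709, -0.383]), array([ 0.504, -0.29 ])] [array([ 0.704, -0.399]), array([ 0.531, -0.436]), array([ 0.486, -0.281]), array([ 0.65 , -0.255])]
box 0.08 [array([ 0.635, -0.272]), array([ 0.679, -0.393]), array([ 0.484, -0.305])] [array([ 0.668, -0.338]), array([ 0.503, -0.373]), array([ 0.46 , -0.226]), array([ 0.617, -0.201])]
```

```bash
python3 -m crank '{"linear":[[0,-0.04,0],[0,-0.13,0],[0.01,-0.26,0],[0.02,-0.42,0],[0.026,-0.58,0]],"delta_rot":[[0,0,-0.06],[0,0,-0.18],[0,0,-0.36],[0,0,-0.58],[0,0,-0.8]],"fingers":[-1,-1,-1,-1,-1]}'
python3 -m crank '{"linear":[[0,-0.12,0],[0.01,-0.24,0],[0.016,-0.36,0],[0.02,-0.48,0],[0.026,-0.6,0]],"delta_rot":[[0,0,-0.17],[0,0,-0.34],[0,0,-0.51],[0,0,-0.68],[0,0,-0.85]],"fingers":[-1,-1,-1,-1,-1]}'
python3 -m crank '{"linear":[[0,-0.12,0],[0.01,-0.24,0],[0.016,-0.36,0],[0.02,-0.48,0],[0.026,-0.6,0]],"delta_rot":[[0,0,-0.17],[0,0,-0.34],[0,0,-0.51],[0,0,-0.68],[0,0,-0.85]],"fingers":[-1,-1,-1,-1,-1]}'
python3 -m crank '{"linear":[[0,-0.16,0],[0.01,-0.32,0],[0.016,-0.46,0],[0.02,-0.57,0],[0.026,-0.616,0]],"delta_rot":[[0,0,-0.2],[0,0,-0.4],[0,0,-0.58],[0,0,-0.72],[0,0,-0.79]],"fingers":[-1,-1,-1,-1,-1]}'
python3 -c "from h import *;balls()"
```

```text
clock: 13.8
position: [0.4704, 0.1441, 0.2331]
tool_rot: [-3.14, -0.441, 2.87]
force: [1.4, -0.6, -2.2]
grip_width: 0.013
finger_force: 88.3
clock: 14.3
position: [0.4766, -0.0056, 0.2332]
tool_rot: [-3.14, -0.441, 2.425]
force: [0.6, -0.3, -2.6]
grip_width: 0.0128
finger_force: 88.3
clock: 14.8
position: [0.483, -0.1552, 0.2332]
tool_rot: [-3.14, -0.441, 1.98]
force: [0.7, -0.2, -2.5]
grip_width: 0.0126
finger_force: 88.3
clock: 15.3
position: [0.4888, -0.3107, 0.2329]
tool_rot: [-3.139, -0.44, 1.563]
force: [-0.4, 0.6, -2.8]
grip_width: 0.0128
finger_force: 88.3
[([8, 60], [0, 0, 18, 122, 198]), ([528, 79], [506, 18, 49, 120, 358]), ([180, 66], [150, 39, 62, 56, 1949]), ([278, 180], [263, 166, 30, 29, 665]), ([240, 185], [226, 171, 29, 29, 651]), ([319, 185], [304, 171, 30, 29, 664])]
```

```bash
python3 -m crank '{"linear":[[0.01,0.004,-0.06],[0.01,0.008,-0.13],[0.01,0.012,-0.2],[0.01,0.016,-0.26],[0.01,0.016,-0.292]],"delta_rot":[[-0.1,0,0],[-0.2,0,0],[-0.3,0,0],[-0.4,0,0],[-0.5,0,0]],"fingers":[-1,-1,-1,-1,-1]}'
python3 - <<'E'
from h import *
g=balls();pickle.dump(g,open("w6.pkl","wb"));cv2.imwrite("pics/w6.png",g["image"][:,:,::-1])
for a in range(0,360,45):print(proj(g,[.491+.048*np.cos(np.radians(a)),-.165+.048*np.sin(np.radians(a)),.07]).round().astype(int),end=" ")
# grey profile across jar rows
h=cv2.cvtColor(g["image"],cv2.COLOR_RGB2GRAY)
e=cv2.Canny(h,40,110)
for v in (20,35,50):print(v,np.flatnonzero(e[v]))
E
```

```text
clock: 15.85
position: [0.4925, -0.3021, 0.1593]
tool_rot: [-3.14, -0.179, 1.573]
force: [0.2, -0.2, -2.1]
grip_width: 0.0129
finger_force: 88.2
[([276, 182], [263, 168, 28, 28, 610]), ([239, 187], [226, 173, 28, 28, 598]), ([318, 186], [304, 172, 29, 29, 616])]
[357  33] [336 -23] [283 -47] [229 -23] [208  33] [230  87] [282 109] [334  87] 20 [ 75 198 201 212 255 256 309 310 353 365 368 540 541 542 547 558]
35 [ 76 196 198 209 238 239 327 328 356 367 370 516 517 526 541 542 545 546]
50 [ 77 195 198 209 230 336 356 367 370 502 506 530 531 541 542 549 550 551]
```

```bash
python3 -m crank '{"linear":[[0,0.01,0.001],[0,0.02,0.003],[0,0.03,0.004],[0,0.038,0.005],[0,0.038,0.005]],"delta_rot":[[-0.07,0,0],[-0.14,0,0],[-0.2,0,0],[-0.267,0,0],[-0.267,0,0]],"fingers":[-1,-1,-1,-1,-1]}'
python3 -m crank '{"linear":[[0,0.014,0.016],[0,0.028,0.032],[0,0.043,0.047],[0,0.058,0.063],[0,0.072,0.079]],"delta_rot":[[-0.08,0,0],[-0.16,0,0],[-0.24,0,0],[-0.32,0,0],[-0.4,0,0]],"fingers":[-1,-1,-1,-1,-1]}'
python3 -c "from h import *;balls()"
python3 -m crank '{"linear":[[0,0.022,0.015],[0,0.044,0.03],[0,0.066,0.045],[0,0.088,0.06],[0,0.11,0.075]],"delta_rot":[[-0.1,0,0],[-0.2,0,0],[-0.3,0,0],[-0.4,0,0],[-0.5,0,0]],"fingers":[-1,-1,-1,-1,-1]}'
python3 -m crank '{"linear":[[0,0.034,0.01],[0,0.068,0.02],[0,0.1,0.03],[0,0.136,0.04],[0,0.17,0.051]],"delta_rot":[[-0.13,0,0],[-0.26,0,0],[-0.4,0,0],[-0.53,0,0],[-0.667,0,0]],"fingers":[-1,-1,-1,-1,-1]}'
python3 -c "from h import *;balls()"
```

```text
clock: 16.4
position: [0.4933, -0.2923, 0.162]
tool_rot: [-3.14, -0.041, 1.574]
force: [-0.3, 0.5, -2.3]
grip_width: 0.0124
finger_force: 88.3
clock: 16.9
position: [0.4929, -0.276, 0.1816]
tool_rot: [-3.14, 0.17, 1.572]
force: [-0.6, -0.7, -2.0]
grip_width: 0.0129
finger_force: 88.2
[([280, 148], [265, 133, 30, 30, 690]), ([322, 151], [307, 137, 30, 30, 698]), ([241, 152], [227, 138, 29, 30, 684])]
clock: 17.45
position: [0.493, -0.2488, 0.2003]
tool_rot: [-3.139, 0.432, 1.572]
force: [0.9, -0.2, -2.3]
grip_width: 0.0129
finger_force: 88.3
clock: 17.95
position: [0.493, -0.2061, 0.213]
tool_rot: [-3.138, 0.782, 1.572]
force: [0.4, -0.0, -2.3]
grip_width: 0.0128
finger_force: 88.4
[([103, 95], [45, 0, 140, 232, 457]), ([551, 43], [540, 12, 20, 58, 710]), ([281, 135], [221, 65, 121, 134, 12863]), ([452, 110], [420, 101, 78, 19, 331]), ([414, 165], [312, 106, 194, 115, 12207]), ([219, 178], [216, 150, 6, 57, 127]), ([279, 206], [260, 198, 45, 22, 583]), ([299, 215], [292, 211, 14, 9, 111]), ([554, 231], [545, 225, 15, 10, 78])]
```

```bash
python3 -m crank '{"linear":[[0,0,0.1],[0,0,0.2],[0,0,0.25],[0,0,0.25],[0,0,0.25]],"delta_rot":[[0,0,0],[0.2,0,0],[0.45,0,0],[0.7,0,0],[0.95,0,0]],"fingers":[-1,-1,-1,-1,-1]}'
python3 -m crank '{"linear":[[0,0.05,0],[0,0.1,0],[0,0.18,0],[0.02,0.25,0],[0.03,0.3,0]],"delta_rot":[[0.2,0,0],[0.4,0,0],[0.546,0,0],[0.546,0,0],[0.546,0,0]],"fingers":[-1,-1,-1,-1,-1]}'
python3 -m crank '{"linear":[[0,0.1,0],[0.03,0.2,-0.05],[0.06,0.3,-0.1],[0.09,0.4,-0.15],[0.108,0.446,-0.2]],"delta_rot":[[0,0,0.2],[0,0,0.4],[0,0,0.6],[0,0,0.8],[0,0,0.9]],"fingers":[-1,-1,-1,-1,-1]}'
python3 - <<'E'
from h import *
from workcell import grab_frame
f=grab_frame("scene");g=grab_frame("side")
for n,i in [("scene",f),("side",g)]:
    im=i["image"].astype(int); m=((im[:,:,0]>165)&(im[:,:,0]-im[:,:,2]>8)).astype(np.uint8)
    k,_,st,ce=cv2.connectedComponentsWithStats(m)
    print(n,[(ce[j].round().astype(int).tolist(),int(st[j,4])) for j in range(1,k) if st[j,4]>5 and 150<ce[j][0]<400 and 150<ce[j][1]<350])
w=grab_frame("wrist")["image"]
top=np.hstack([cv2.resize(f["image"][180:350,140:400],(400,262)),cv2.resize(g["image"][150:320,180:400],(400,309))[:262]])
cv2.imwrite("pics/last.png",np.vstack([top,np.hstack([cv2.resize(w,(400,300)),cv2.resize(f["image"][265:340,285:385],(400,300),interpolation=2)])])[:,:,::-1])
E
```

```text
clock: 18.5
position: [0.4938, -0.2061, 0.2768]
tool_rot: [3.14, 0.276, 1.572]
force: [-0.7, 0.6, -2.8]
grip_width: 0.0131
finger_force: 88.4
clock: 19.0
position: [0.5009, -0.1311, 0.2756]
tool_rot: [-3.141, -0.005, 1.571]
force: [-0.2, -0.2, -1.5]
grip_width: 0.0129
finger_force: 88.3
clock: 19.5
position: [0.5283, -0.0173, 0.2249]
tool_rot: [-3.141, -0.004, 2.05]
force: [-0.7, -0.7, -1.7]
grip_width: 0.0127
finger_force: 88.3
scene [([243, 165], 7), ([312, 184], 9), ([320, 190], 33), ([307, 195], 76), ([320, 195], 8), ([398, 197], 12), ([330, 199], 14), ([299, 202], 9), ([342, 206], 8), ([215, 265], 16), ([204, 268], 8), ([180, 274], 7), ([246, 305], 504), ([332, 297], 47), ([321, 299], 49), ([315, 304], 35)]
side [([153, 179], 2968), ([215, 151], 12), ([249, 178], 8), ([245, 204], 791), ([354, 225], 176), ([193, 246], 6), ([338, 260], 37), ([171, 280], 20), ([172, 274], 6)]
```

View pics/last.png

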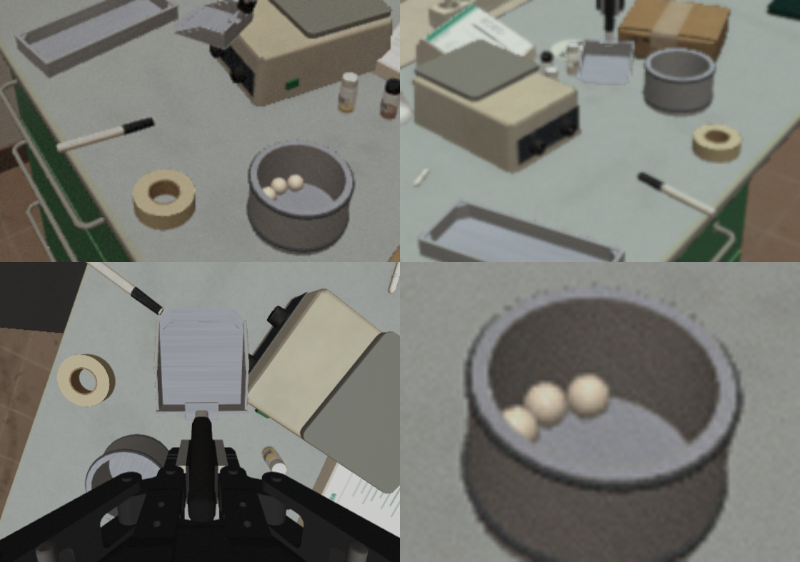

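All three balls are in the jar (lower right), the scoop is empty, and the jar and bystanders look undisturbed. I'll lay the scoop back at its original free spot.

```bash
python3 -m crank '{"linear":[[0,-0.009,0],[0,-0.009,0],[0,-0.009,-0.1],[0,-0.009,-0.25],[0,-0.009,-0.4]],"delta_rot":[[0,0,0.25],[0,0,0.5],[0,0,0.617],[0,0,0.617],[0,0,0.617]],"fingers":[-1,-1,-1,-1,-1]}'
python3 -m crank '{"linear":[[0,0,-0.06],[0,0,-0.12],[0,0,-0.15],[0,0,-0.165],[0,0,-0.165]],"delta_rot":[[0,0,0],[0,0,0],[0,0,0],[0,0,0],[0,0,0]],"fingers":[-1,-1,-1,-1,-1]}'
python3 -m crank '{"linear":[[0,0,-0.003],[0,0,-0.006],[0,0,-0.006]],"delta_rot":[[0,0,0],[0,0,0],[0,0,0]],"fingers":[-1,-1,-1]}'
```

```text
clock: 20.15
position: [0.5282, -0.0237, 0.1254]
tool_rot: [-3.142, -0.001, 2.363]
force: [0.3, -0.4, -1.5]
grip_width: 0.0127
finger_force: 88.4
clock: 20.65
position: [0.528, -0.0226, 0.0844]
tool_rot: [-3.14, -0.002, 2.365]
force: [-0.4, -0.2, -0.9]
grip_width: 0.0128
finger_force: 88.2
clock: 20.95
position: [0.528, -0.022, 0.083]
tool_rot: [-3.141, -0.002, 2.366]
force: [-0.2, 0.6, -1.1]
grip_width: 0.0129
finger_force: 88.2
```

```bash
python3 -m crank '{"linear":[[0,0,-0.004],[0,0,-0.01],[0,0,-0.01],[0,0,-0.01]],"delta_rot":[[0,0,0],[0,0,0],[0,0,0],[0,0,0]],"fingers":[-1,-1,-1,-1]}'
python3 -m crank '{"linear":[[0,0,-0.004],[0,0,-0.006],[0,0,-0.006]],"delta_rot":[[0,0,0],[0,0,0],[0,0,0]],"fingers":[-1,-1,-1]}'
python3 -m crank '{"linear":[[0,0,-0.002],[0,0,-0.004],[0,0,-0.004]],"delta_rot":[[0,0,0],[0,0,0],[0,0,0]],"fingers":[-1,-1,-1]}'
```

```text
clock: 21.35
position: [0.5278, -0.022, 0.0801]
tool_rot: [-3.14, -0.003, 2.366]
force: [0.3, -0.1, -0.9]
grip_width: 0.013
finger_force: 88.2
clock: 21.65
position: [0.5283, -0.0223, 0.0789]
tool_rot: [-3.141, -0.002, 2.366]
force: [0.7, -1.6, 6.8]
grip_width: 0.0126
finger_force: 89.4
clock: 21.95
position: [0.5286, -0.0226, 0.0784]
tool_rot: [-3.141, -0.001, 2.366]
force: [0.5, -4.7, 15.2]
grip_width: 0.0127
finger_force: 90.4
```

```bash
python3 -m crank '{"linear":[[0,0,0.004],[0,0,0.004],[0,0,0.004],[0,0,0.004],[0,0,0.004]],"delta_rot":[[0,0,0],[0,0,0],[0,0,0],[0,0,0],[0,0,0]],"fingers":[-1,-1,-0.7,-0.4,-0.35]}' 20
python3 -m crank '{"linear":[[0,0,0],[0,0,0],[0,0,0.04],[0,0,0.1],[0,0,0.2]],"delta_rot":[[0,0,0],[0,0,0],[0,0,0],[0,0,0],[0,0,0]],"fingers":[-0.35,-0.35,-0.35,-0.35,-0.35]}'
python3 -m crank '{"linear":[[0,0,0.1],[0,0,0.25],[0,0,0.4],[0,0,0.5],[0,0,0.5]],"delta_rot":[[0,0,0],[0,0,0],[0,0,0],[0,0,0],[0,0,0]],"fingers":[-0.35,-0.35,-0.35,-0.35,-0.35]}'
python3 - <<'E'
from h import *
from workcell import grab_frame
a=pickle.load(open("scene.pkl","rb"));f=grab_frame("scene")
d=np.abs(f["image"].astype(int)-a["image"].astype(int)).max(2)
for n,(x0,y0,x1,y1) in dict(scoop=(245,240,300,275),jar=(298,268,374,342),pen=(172,252,245,282),roll=(222,286,272,330),vials=(355,224,420,280)).items():
    r=d[y0:y1,x0:x1]; print(n,r.mean().round(1),(r>40).sum())
E
```

```text
clock: 22.45
position: [0.5278, -0.022, 0.0786]
tool_rot: [-3.14, -0.003, 2.366]
force: [-0.2, -0.3, 0.5]
grip_width: 0.028
finger_force: 0.0
clock: 22.95
position: [0.5272, -0.022, 0.1289]
tool_rot: [-3.139, -0.004, 2.366]
force: [0.4, 0.5, 0.3]
grip_width: 0.0278
finger_force: 0.0
clock: 23.45
position: [0.5291, -0.0221, 0.2576]
tool_rot: [3.139, 0.001, 2.366]
force: [0.7, -0.7, -1.5]
grip_width: 0.0278
finger_force: 0.0
scoop 10.1 121
jar 6.1 171
pen 3.4 0
roll 3.2 0
vials 3.3 0
```

```bash
python3 -c "
from workcell import bot
print(bot.job_done())"
```

```text
the job is handed in; nothing more can be done
None
```

All three balls are in the jar, and the scoop was laid flat and open side up near its original spot on the worktop and released. The jar, vials, pen and tape roll look undisturbed in the images, and the job was handed in at about 23.5 s.

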